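Turn the gauge out of its foam for a battery change

TASK

Get the blue gauge ready for a battery change: ease it out of its foam slot by raising its orange end first, drawing the other end out from under the orange tongue without forcing it, then turn it over and lay it gently, face down with the battery side up, on the green mat, all of it on the mat, and let go. Never let it drop or topple over, and leave the sleeves, wooden block, wrench and step block where they are.

Things in the scene. Friction and masses are not known exactly. Their poses are not given: they have to be found in the camera images.
- gauge: blue slab-shaped measuring gauge, 130 mm long (x), 50 wide (y), 36 thick (z), about 0.24 kg, evenly weighted, rigid. Face (+z): green screen, three white buttons. Back (-z): grey with a black battery cover. Origin: centre of the back. Its -x end is orange (last 16 mm); its +x end is under the tray's tongue at the start, face up. It can stand unaided on either end (36 x 50 mm foot)
- tray_tongue (a point): middle of the lower front edge of the orange tongue, a rigid plate that overhangs the slot (tray x = +55 to +105 mm, 80 mm wide, underside 47 mm and top 57 mm above the table). It covers the last 10 to 12 mm of the seated gauge with 3 mm of air over it, so the gauge cannot be lifted straight out
- tray_sill (a point): top edge, nearest the gauge, of a rigid sill (10 mm high above the slot floor, 53 mm wide, tray x = -76 to -66.5 mm) that stops the gauge sliding out level. The gauge comes out by raising its orange end about 7 degrees (5 to 10 will do), drawing it some 20 mm to the tray's -x, over the sill, until its other end has left the tongue, and then lifting
- tray_scoop (a point): middle of the yellow floor, 8 mm above the table, of the open finger scoop: tray x = -104 to -17 mm, y = -71 to +85 mm. It bares 48 mm of both long sides of the gauge and its orange end, for fingers on either side. The scoop's outer rims at -x and -y are 16 mm high; foam 44 mm high bounds it at y = +85 and x = -17 mm
- gauge_mid (a point): centre of the gauge's body (18 mm above its back)
- gauge_grip_end (a point): middle of the gauge's orange end face (x = -65, z = 18 mm in the gauge's frame)
- gauge_tucked_end (a point): middle of the gauge's other end face (x = +65, z = 18 mm in the gauge's frame)
- tray: fixed black foam tray, 215 mm (x) by 190 mm (y). Origin: underside, below the middle of the seated gauge, z up; x runs along the slot from the open finger scoop (-x) to the orange tongue (+x). Heights above the table: slot floor 8 mm (yellow), foam top 44 mm. Slot 53 mm wide, its tight side walls from x = -17 mm to the far wall at x = +73 mm, leaving 6 to 8 mm of hidden air behind the gauge
- mat: green service mat, fixed, flat, 260 mm (x) by 220 mm (y), 4 mm thick; origin at the centre of its underside, so its top is 4 mm above the table
- step_block: steel step block, 60 x 30 x 42 mm, loose in its own pocket of the tray (at tray x = +44, y = +67 mm, top 62 mm above the table); a bystander, to be left there. Origin: centre of its underside
- wood_block: bare wooden packing block lying on the table, 150 x 45 x 35 mm, loose bystander
- wrench: 200 mm steel wrench lying on the table, loose bystander
- sleeve_a: finished steel sleeve standing on its flange (flange 76 mm across, tube 50 mm across, 105 mm tall), loose bystander that tips easily; origin at the centre of its foot
- sleeve_b: finished steel sleeve standing on its flange (flange 76 mm across, tube 50 mm across, 105 mm tall), loose bystander that tips easily; origin at the centre of its foot
- sleeve_c: finished steel sleeve standing on its flange (flange 76 mm across, tube 50 mm across, 105 mm tall), loose bystander that tips easily; origin at the centre of its foot
- sleeve_d: finished steel sleeve standing on its flange (flange 76 mm across, tube 50 mm across, 105 mm tall), loose bystander that tips easily; origin at the centre of its foot
Mind the look-alikes: they are no part of the job. Leave any pink or yellow look-alike of the gauge alone.

How it is judged:
By the outcome, as a careful person would: the job done as asked, in the order asked, and still so for the second after the job is handed in, with the robot touching nothing.
It also fails if it takes over 64 s, if anything falls off the work surface, if the arm or the gripper's body presses on something with over 40 N, if the wrist force passes 120 N, or if a joint passes its speed limit or range.

ROBOT

A 6-joint arm with a two-finger parallel gripper is mounted at the origin on the work surface. World frame = base frame: x ahead of the robot, y to its left, z up, the work surface at z = 0. Lengths are in mm, angles in rad, forces in N, time in s.
With the tool pointing down it reaches from about 350 to 875 mm from the base axis. Payload 4.2 kg.
Tool frame: the origin (TCP) lies at the very end of the fingers, on their centre line; the grasp point (between the pads) lies 19 mm behind it; z points along the fingers, y is the line along which they close (so a half turn about z gives the same grasp; the last joint's range is limited). The gripper opens to 85 mm and grips with 20 to 120 N. Pads are 22 mm wide; open, the fingers measure 114 mm over their backs; the gripper's body (76 mm by 85 mm) begins 54 mm behind the grasp point. The pads swing forward as they close: fully open they stand 13 mm farther back than shut.
Start: joints at [1.406, 0.385, 0.008, 0, -1.194, -0.259], TCP at [256.984, 569.701, 231.312] pointing down, gripper open.
Joint ranges: [-3.14, 3.14], [-1.21, 2.06], [-1.07, 1.41], [-3.16, 2.05], [-2.99, -0.16], [-3.1, 3.1]. Speed limits (rad/s): [2.79, 2.79, 3.14, 3.14, 3.14, 3.14].

INTERFACE

Orientations are given as a unit quaternion [x, y, z, w].
In Python, from bench import arm, optics gives the robot as it stands. The module is installed in compiled form; this text tells all that it offers.
- The arm moves only by the tool step_arm, never from a script. Its argument "motion" is a list of rows, each an object with "dr": the turn, a rotation vector about the tool's x, y, z in units of 8 degrees (1.0 is 8 degrees), a list of three; "slide": the shift along the tool's x, y, z in mm, a list of three; "jaw": the finger opening in mm, from 0 to 85.4. A call has exactly 8 rows; each row is the pose to reach, as a shift and turn from the pose commanded when the call began, along the tool's axes at that moment; what a row does not reach only later rows make up. A row lasts 1/8 s, in which the tool goes at most 62.5 mm and 10.7 degrees, less where a joint would pass 70% of its speed; a pose out of reach is approached as far as the arm can. A call with a gripper value outside its range is refused whole. The fingers move at their own pace and stop on an object; the grip force is fixed at half the most. Time passes only in rows, so rows that repeat a pose let the fingers close, or fill a call up. It gives the time, the measured TCP pose, the force, the opening and the grip force at its end, in the units of the state.
- arm.read_state(): the state, without advancing time (a new reading comes with each control period).
- optics.get_image(name): name is "scene" or "top"; returns the picture (420x560x3 uint8, blue, green, red); there is no depth.
- optics.camera_info(name): a dict with "camera_matrix" (3x3 intrinsics, pixels), "k1" (the pictures are not rectified: a ray, as slopes to the right and down, at radius r is drawn at 1 + k1 r^2 times it, then the intrinsics apply), "view" (4x4, takes a point from world to camera coordinates). Camera axes: x right, y up, looking along -z (the intrinsics and any distortion apply to the point x, -y, -z); pixel columns grow to the right and rows downward; lengths in mm; the calibration is good to about 2 mm. A picture is of the moment at which its call begins. camera_info takes no time and is no camera call.
- arm.job_done(): hands the job in; it is judged then, once.
The state is a dict: "clock": time; "joints": joint angles; "joint_vel": joint speeds; "joint_efforts": joint torques, N m; "position": TCP position; "ee_rot": TCP orientation; "contact_force": force on the tool from outside, world axes, zero at the start; "wrist_torque": the same for the moment, N m; "gripper_width": finger opening in mm; "grasp_force": force on a finger pad.
Only numpy, scipy, OpenCV 4.12 (cv2) and the standard library are available. Lean on these libraries where they do the work, as an engineer would, in place of code of your own. Each camera call takes 0.05 s, during which the arm holds its last target. There are 200 camera calls.

## Working session

There is one attempt and no reset: what is moved stays moved. The work goes in short steps, Python scripts to look and compute and a tool call to move; the robot and the scene stay as the last step left them, time stands still between calls to the robot, and variables do not carry over. Pictures are saved under pics/ and viewed, at most 13 in all, crops included, and the job is handed in when it is done.

Besides the shell and the picture viewer there is one more tool, called after "Call:" as name(argument=value, ...), one argument or row to a line, values as JSON. step_arm: Moves the arm, as the interface text tells. Its arguments: {"type":"object","properties":{"motion":{"type":"array","items":{"type":"object","properties":{"dr":{"type":"array","items":{"type":"number"}},"slide":{"type":"array","items":{"type":"number"}},"jaw":{"type":"number"}}}}},"required":["motion"]}

```bash
mkdir -p pics; python3 - <<'E'
from bench import arm, optics
import cv2, numpy as np
for n in ("scene","top"):
    im=optics.get_image(n); cv2.imwrite(f"pics/{n}0.png",im)
    i=optics.camera_info(n); print(n,np.round(i["camera_matrix"],1).tolist(),i["k1"],np.round(i["view"],3).tolist())
s=arm.read_state(); print(s)
E
```

```text
scene [[522.6, 0.0, 279.4], [0.0, 522.6, 205.8], [0.0, 0.0, 1.0]] -0.10624270733039078 [[0.29, 0.957, -0.018, -157.702], [-0.717, 0.229, 0.658, 326.497], [0.634, -0.178, 0.753, -1673.49], [0.0, 0.0, 0.0, 1.0]]
top [[486.4, 0.0, 285.4], [0.0, 486.4, 214.0], [0.0, 0.0, 1.0]] -0.024714570638797114 [[0.002, -1.0, 0.012, 14.997], [0.996, 0.003, 0.092, -545.48], [-0.092, 0.011, 0.996, -1243.135], [0.0, 0.0, 0.0, 1.0]]
{'clock': 0.1, 'joints': array([ 1.40560230e+00,  3.85475246e-01,  6.74039885e-03, -4.27063864e-04,
       -1.19401199e+00, -2.58595557e-01]), 'joint_vel': array([-0.00072892, -0.00218887,  0.00278824,  0.00315347,  0.00071979,
       -0.00189514]), 'joint_efforts': array([-6.32020929e-04, -3.93317091e+01,  1.88931620e+01,  4.19795483e+00,
       -2.57265187e-03,  3.21501993e-06]), 'position': array([256.78336508, 569.22740899, 230.32617691]), 'ee_rot': array([ 9.7761712e-01, -2.1038958e-01, -1.5273147e-04,  9.8345805e-04]), 'contact_force': array([-0.54936741,  0.42119245, -0.97372101]), 'wrist_torque': array([-0.00764596, -0.01178834,  0.05870637]), 'grasp_force': 0.0, 'gripper_width': 85.3275144717041}
```

View pics/scene0.png

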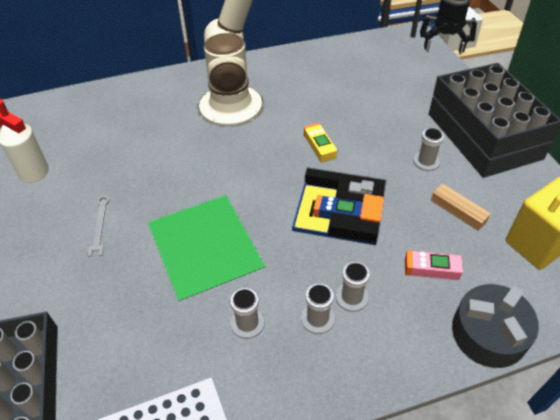

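View pics/top0.png

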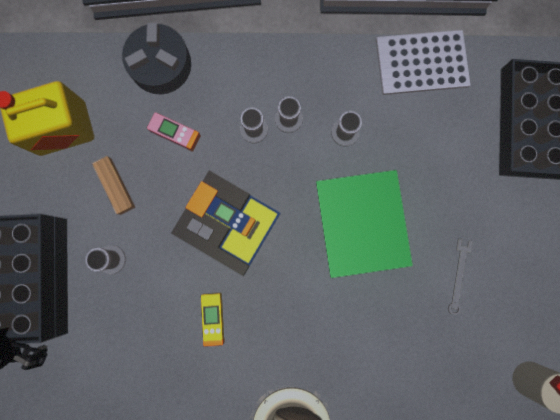

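```bash
cat > h.py <<'E'
from bench import arm, optics
import cv2, numpy as np
from scipy.spatial.transform import Rotation as R
def ray(n,px):
    i=optics.camera_info(n); K=np.array(i["camera_matrix"]); V=np.array(i["view"])
    u=cv2.undistortPoints(np.array(px,float).reshape(-1,1,2),K,np.array([i["k1"],0,0,0.]),None,None,None).reshape(-1,2) if 0 else cv2.undistortPoints(np.array(px,float).reshape(-1,1,2),K,np.array([i["k1"],0,0,0.])).reshape(-1,2)
    d=np.c_[u[:,0],-u[:,1],-np.ones(len(u))]@V[:3,:3]; return -V[:3,:3].T@V[:3,3],d
def plane(n,px,z):
    o,d=ray(n,px); return o+d*((z-o[2])/d[:,2])[:,None]
def proj(n,P):
    i=optics.camera_info(n); K=np.array(i["camera_matrix"]); V=np.array(i["view"])
    c=np.atleast_2d(P)@V[:3,:3].T+V[:3,3]; u=np.c_[c[:,0],-c[:,1]]/-c[:,2:]
    u=u*(1+i["k1"]*(u**2).sum(1,keepdims=True)); return u*[K[0,0],K[1,1]]+[K[0,2],K[1,2]]
def blobs(im,lo,hi,box,minA=15):
    x0,y0,x1,y1=box; m=cv2.inRange(cv2.cvtColor(im[y0:y1,x0:x1],cv2.COLOR_BGR2HSV),np.array(lo),np.array(hi))
    cs,_=cv2.findContours(m,cv2.RETR_EXTERNAL,cv2.CHAIN_APPROX_NONE)
    return [(cv2.contourArea(c),c.reshape(-1,2)+[x0,y0]) for c in sorted(cs,key=cv2.contourArea)[::-1] if cv2.contourArea(c)>=minA]
E
sed -i 's/u=cv2.undistortPoints.* if 0 else /u=/' h.py
python3 - <<'E'
from h import *
for n,box in(("top",(165,165,285,280)),("scene",(285,165,395,250))):
    im=cv2.imread(f"pics/{n}0.png")
    for name,lo,hi,z in(("orange",(6,150,90),(19,255,255),57),("blue",(100,110,40),(130,255,255),44),("yellow",(22,120,90),(35,255,255),8),("screen",(45,80,60),(80,255,255),44)):
        for a,c in blobs(im,lo,hi,box):
            r=cv2.minAreaRect(plane(n,c,z)[:,:2].astype(np.float32)); print(n,name,z,a,np.round(c.mean(0),1),np.round(cv2.boxPoints(r)).tolist(),np.round(r[0]),np.round(r[1]),round(r[2],1))
    x0,y0,x1,y1=box; cv2.imwrite(f"pics/{n}c.png",cv2.resize(im[y0:y1,x0:x1],None,fx=5,fy=5,interpolation=cv2.INTER_CUBIC))
im=cv2.imread("pics/top0.png")
a,c=blobs(im,(45,80,60),(80,255,255),(310,160,420,285))[0]
r=cv2.minAreaRect(plane("top",c,4)[:,:2].astype(np.float32));print("mat",r,cv2.boxPoints(r).tolist())
E
```

```text
top orange 57 555.5 [201.1 199.1] [[534.0, 229.0], [603.0, 190.0], [628.0, 232.0], [559.0, 272.0]] [581. 231.] [49. 80.] 59.9
top orange 57 82.0 [248.3 226.4] [[487.0, 115.0], [528.0, 93.0], [535.0, 105.0], [494.0, 128.0]] [511. 110.] [14. 47.] 60.8
top blue 44 156.5 [225.3 210.1] [[509.0, 154.0], [551.0, 130.0], [589.0, 197.0], [547.0, 221.0]] [549. 176.] [78. 48.] 60.4
top blue 44 71.0 [242.1 222.9] [[498.0, 132.0], [536.0, 110.0], [543.0, 123.0], [506.0, 145.0]] [521. 128.] [15. 43.] 59.6
top yellow 8 1232.0 [250.3 230.4] [[420.0, 114.0], [548.0, 39.0], [589.0, 108.0], [461.0, 183.0]] [504. 111.] [ 80. 148.] 59.6
top screen 44 75.0 [223.8 212.2] [[529.0, 168.0], [550.0, 154.0], [567.0, 181.0], [546.0, 195.0]] [548. 174.] [31. 26.] 57.1
scene orange 57 484.0 [371.5 207.6] [[533.0, 229.0], [612.0, 183.0], [637.0, 227.0], [559.0, 273.0]] [585. 228.] [51. 91.] 59.8
scene orange 57 86.5 [316.6 205.8] [[505.0, 107.0], [566.0, 77.0], [573.0, 91.0], [512.0, 122.0]] [539.  99.] [16. 68.] 63.9
scene blue 44 553.5 [337.9 206.8] [[503.0, 120.0], [567.0, 100.0], [599.0, 201.0], [535.0, 222.0]] [551. 161.] [106.  67.] 72.3
scene blue 44 69.5 [305.3 217.2] [[440.0, 102.0], [582.0, 19.0], [628.0, 98.0], [486.0, 181.0]] [534. 100.] [ 91. 165.] 59.8
scene yellow 8 809.5 [314.4 207.4] [[419.0, 114.0], [546.0, 40.0], [587.0, 111.0], [460.0, 185.0]] [503. 112.] [ 82. 147.] 59.8
scene screen 44 139.5 [345.1 205.6] [[525.0, 164.0], [554.0, 147.0], [574.0, 182.0], [545.0, 199.0]] [549. 173.] [41. 34.] 59.5
mat ((524.243896484375, -191.67372131347656), (260.8253173828125, 220.38424682617188), 8.321531295776367) [[379.25640869140625, -101.51612854003906], [411.15216064453125, -319.5800476074219], [669.2313842773438, -281.831298828125], [637.3356323242188, -63.76739501953125]]
```

View pics/topc.png

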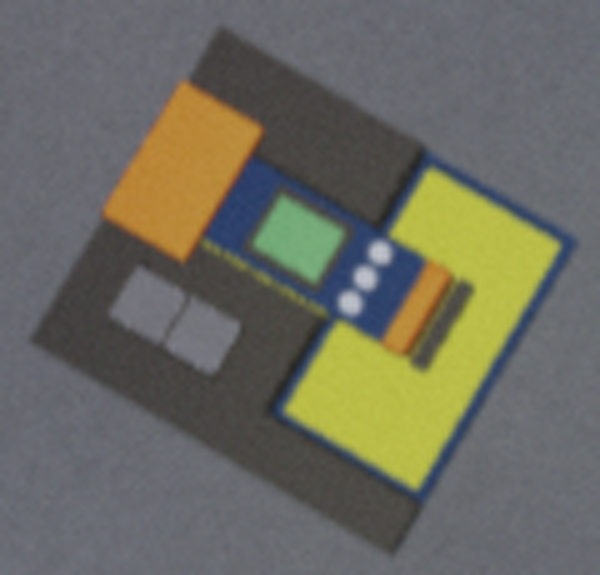

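View pics/scenec.png

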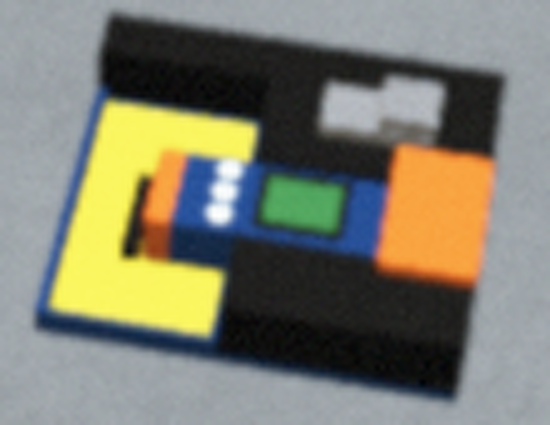

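The tray's x-axis runs at a yaw of 60° with its origin near (541, 161). In the top view the gauge is at (225,212), its orange end at (248,226) and the tongue at (201,199). I'll move near the tray with a small tilt, which also lets me identify the arm kinematics.

Call:
step_arm(
  motion=[
    {"slide": [45, 31, -10], "dr": [0, 0, 0], "jaw": 85},
    {"slide": [95, 66, -20], "dr": [0, 0, 0], "jaw": 85},
    {"slide": [145, 101, -30], "dr": [0.3, 0.5, 0], "jaw": 85},
    {"slide": [195, 136, -40], "dr": [0.6, 1, 0], "jaw": 85},
    {"slide": [245, 171, -40], "dr": [0.9, 1.5, 0], "jaw": 85},
    {"slide": [295, 206, -40], "dr": [1.2, 2, 0], "jaw": 85},
    {"slide": [340, 237, -40], "dr": [1.2, 2, 0], "jaw": 85},
    {"slide": [370, 258, -40], "dr": [1.2, 2, 0], "jaw": 85},
  ],
)

```text
clock: 1.1
position: [488.2, 180.0, 271.0]
ee_rot: [0.965, -0.208, 0.153, -0.052]
contact_force: [0.3, 0.7, 0.0]
gripper_width: 85.1
grasp_force: 0.0
```

```bash
cat > kin.py <<'E'
import numpy as np
from scipy.optimize import least_squares
from scipy.spatial.transform import Rotation as R
E_=lambda a,t:R.from_euler(a,t)
def fk(p,j,s4=-1,s6=-1):
    L2,L4,h,L6,d,a3=p
    A=E_('z',j[0])*E_('y',j[1]); pos=np.array([0,0,h])+A.apply([0,0,L2])
    B=A*E_('y',-j[2]); pos=pos+B.apply([0,0,a3])
    C=B*E_('x',s4*j[3]); pos=pos+C.apply([L4,d,0])
    D=C*E_('y',-j[4])*E_('x',s6*j[5]); pos=pos+D.apply([L6,0,0])
    return pos,D
E
python3 - <<'E'
from h import *; from kin import *; import pickle
s=arm.read_state(); print(s["joints"],s["position"],s["ee_rot"])
S=[(np.array([1.40560230,.385475246,.00674039885,-.000427,-1.19401199,-.258595557]),np.array([256.783,569.227,230.326]),R.from_quat([.97761712,-.21038958,-.00015,.00098])),(s["joints"],s["position"],R.from_quat(s["ee_rot"]))]
pickle.dump(S,open("S.pkl","wb"))
for s4 in(-1,1):
  for s6 in(-1,1):
    D=[fk((1,1,1,1,1,0),j,s4,s6)[1] for j,_,_ in S]
    T=[D[k].inv()*S[k][2] for k in(0,1)]
    f=lambda p:np.concatenate([fk(p,j,s4,s6)[0]-x for j,x,_ in S]+[[0.01*p[5]]])
    r=least_squares(f,[450,450,250,200,-150,0])
    print(s4,s6,(T[0].inv()*T[1]).magnitude(),np.round(T[0].as_matrix()).tolist(),np.round(r.x,1),np.round(r.fun,1))
E
```

```text
[ 0.77296185  0.02202411 -0.49821379  0.27349738 -0.80876479  0.20745954] [488.18924173 179.99844606 271.0494124 ] [ 0.96461786 -0.20809086  0.15329577 -0.05206704]
-1 -1 8.773524129546514e-06 [[-0.0, 0.0, 1.0], [-1.0, 0.0, -0.0], [-0.0, -1.0, 0.0]] [ 564.9  421.8  160.6  297.7 -159.8    0. ] [-0.  0.  0.  0. -0. -0.  0.]
-1 1 0.9321102267685294 [[-0.0, 0.0, 1.0], [-1.0, 0.0, -0.0], [-0.0, -1.0, 0.0]] [ 564.9  421.8  160.6  297.7 -159.8    0. ] [-0.  0.  0.  0. -0. -0.  0.]
1 -1 0.5477235557561881 [[0.0, -0.0, 1.0], [-1.0, 0.0, 0.0], [-0.0, -1.0, -0.0]] [ 1581.1 -1336.6 -5122.   -253.7  -163.   3386.5] [ 3.4  1.   7.2 -5.8  2.  -7.2 33.9]
1 1 1.364432513075057 [[0.0, -0.0, 1.0], [-1.0, 0.0, 0.0], [-0.0, -1.0, 0.0]] [ 1581.1 -1336.6 -5122.   -253.7  -163.   3386.5] [ 3.4  1.   7.2 -5.8  2.  -7.2 33.9]
```

```bash
cat >> kin.py <<'E'
P=(564.9,421.8,160.6,297.7,-159.8,0); TF=R.from_matrix([[0,0,1],[-1,0,0],[0,-1,0]])
LO=np.array([-3.14,-1.21,-1.07,-3.16,-2.99,-3.1]);HI=np.array([3.14,2.06,1.41,2.05,-.16,3.1])
def ik(p,Rt,j0):
    def f(j):
        q,D=fk(P,j); return np.r_[(q-p)/100,((D*TF).inv()*Rt).as_rotvec()]
    r=least_squares(f,np.clip(j0,LO+.01,HI-.01),bounds=(LO,HI),xtol=1e-10,ftol=1e-10,max_nfev=60); return r.x,np.abs(r.fun).max()
def path(p0,R0,p1,R1,j,n=6):
    rv=(R0.inv()*R1).as_rotvec(); m=9
    for t in np.linspace(0,1,n+1)[1:]:
        jn,e=ik(p0+(p1-p0)*t,R0*R.from_rotvec(rv*t),j)
        if e>1e-3: return None,-1
        m=min(m,np.min(np.r_[jn-LO,HI-jn])); j=jn
    return j,m
def rot(ax): return R.from_euler('z',ax,degrees=True)
def gtool(Rg,pg,phi,back,sg,gx,gz):
    """tool pose for gauge pose; approach tilted phi toward gauge +x; back: from the battery side; grasp point gx,gz"""
    c,s=np.cos(np.radians(phi)),np.sin(np.radians(phi))
    z=np.array([s,0,c if back else -c]); y=np.array([0,sg,0.]); M=np.c_[np.cross(y,z),y,z]
    return pg+Rg.apply(np.array([gx,0,gz])+19*z), Rg*R.from_matrix(M)
def stand(az): # +x down, +z at azimuth az
    h=np.array([np.cos(np.radians(az)),np.sin(np.radians(az)),0]); x=np.array([0,0,-1.]); return R.from_matrix(np.c_[x,np.cross(h,x),h])
def facedown(az):
    h=np.array([np.cos(np.radians(az)),np.sin(np.radians(az)),0]); z=np.array([0,0,-1.]); return R.from_matrix(np.c_[-h,np.cross(z,-h),z])
E
cat > scan.py <<'E'
from kin import *; import pickle,sys
S=pickle.load(open("S.pkl","rb")); jc,pc,Rc=S[1]
O=np.array([541,161.5,8]); up=np.array([0,0,120.])
res=[]
for sg in(1,-1):
 for phi in(30,42):
  p1,R1=gtool(rot(60),O,phi,0,sg,-45,22)
  j1,m0=path(pc,Rc,p1+up,R1,jc); 
  if m0<0: print("no start",sg,phi); continue
  j1,m1=path(p1+up,R1,p1,R1,j1,3)
  if m1<0: print("no grasp",sg,phi); continue
  j1u,_=path(p1,R1,p1+up,R1,j1,3)
  for xy in((480,-170),(540,-190),(600,-200)):
   for az in range(-180,180,30):
    ps=np.array([*xy,4+65.]); Rg=stand(az); pg=ps-Rg.apply([0,0,18])
    p2,R2=gtool(Rg,pg,phi,0,sg,-45,22)
    j2,m2=path(p1+up,R1,p2+up/2,R2,j1u)
    if m2<0: continue
    j2,m2b=path(p2+up/2,R2,p2,R2,j2,2)
    if m2b<0: continue
    for s2 in (sg,-sg):
     p3,R3=gtool(Rg,pg,phi,1,s2,-30,12)
     off=up-60*R3.apply([0,0,1])
     j3,m3=path(p2+up-60*R2.apply([0,0,1]),R2,p3+off,R3,path(p2,R2,p2+up-60*R2.apply([0,0,1]),R2,j2,3)[0] if path(p2,R2,p2+up-60*R2.apply([0,0,1]),R2,j2,3)[1]>0 else j2)
     if m3<0: continue
     j3,m3b=path(p3+off,R3,p3,R3,j3,3)
     if m3b<0: continue
     Rf=facedown(az); pf=np.array([524,-192,40.])
     p4,R4=gtool(Rf,pf,phi,1,s2,-30,12)
     j4,m4=path(p3,R3,p4+up,R4,j3)
     if m4<0: continue
     j4,m4b=path(p4+up,R4,p4,R4,j4,3)
     if m4b<0: continue
     res.append((min(m0,m1,m2,m2b,m3,m3b,m4,m4b),sg,phi,xy,az,s2,np.abs(j3-j2).max(),np.abs(j2-j1u).max()))
res.sort(key=lambda r:-r[0])
for r in res[:16]: print(r)
E
time python3 scan.py
```

```text
no start -1 42
(np.float64(0.48690146336891305), 1, 42, (480, -170), 60, 1, np.float64(1.810811660593212), np.float64(1.5674840729953328))
(np.float64(0.48690146336891305), 1, 42, (540, -190), 30, 1, np.float64(1.6412118290457043), np.float64(1.3051708449743962))
(np.float64(0.48690146336891305), 1, 42, (540, -190), 60, 1, np.float64(1.661171047312519), np.float64(1.5935577137112364))
(np.float64(0.48690146336891305), 1, 42, (600, -200), 30, 1, np.float64(1.496669391473905), np.float64(1.28662402835943))
(np.float64(0.48690146336891305), 1, 42, (600, -200), 60, 1, np.float64(1.5686313246424763), np.float64(1.5990026511276774))
(np.float64(0.47393454028813875), 1, 42, (480, -170), 30, 1, np.float64(1.7898585325803948), np.float64(1.3571038536427933))
(np.float64(0.44038275683180916), 1, 42, (600, -200), -90, -1, np.float64(1.8989935040426986), np.float64(2.556633611091825))
(np.float64(0.33830099586729256), 1, 30, (480, -170), -120, -1, np.float64(1.7484370142727381), np.float64(2.0335577934486313))
(np.float64(0.33830099586729256), 1, 30, (480, -170), 30, 1, np.float64(2.129829025826
[... 260 characters left out ...]
p.float64(2.118672142074292))
(np.float64(0.33830099586729256), 1, 30, (540, -190), 30, 1, np.float64(1.9744857699659062), np.float64(1.0681661832132827))
(np.float64(0.33830099586729256), 1, 30, (540, -190), 60, 1, np.float64(1.8865793000002893), np.float64(1.3087553829381227))
(np.float64(0.33830099586729256), 1, 30, (600, -200), -120, -1, np.float64(1.815783729190735), np.float64(2.202311725203929))
(np.float64(0.33830099586729256), 1, 30, (600, -200), -90, -1, np.float64(2.1580766509362306), np.float64(2.1049145807215544))
(np.float64(0.33830099586729256), 1, 30, (600, -200), 30, 1, np.float64(1.8265678496654312), np.float64(1.1617508280764013))
real	0m13.837s
user	0m14.271s
sys	0m0.050s
```

```bash
cat > pl.py <<'E'
from kin import *
from bench import arm
O=np.array([541,161.5,8.]); PHI=40; GX,GZ=-48,24
def cur():
    s=arm.read_state(); return np.array(s["position"]),R.from_quat(s["ee_rot"]),np.array(s["joints"])
def plan(p,Rt,n=8,frm=None):
    p0,R0,j=frm or cur(); rv=(R0.inv()*Rt).as_rotvec(); sl=R0.inv().apply(p-p0)
    print("slide",np.round(sl,1).tolist(),"dr",np.round(np.degrees(rv)/8,2).tolist(),"dist",round(np.linalg.norm(sl),1),"deg",round(np.degrees(np.linalg.norm(rv)),1),"to",np.round(p,1))
    jn,m=path(p0,R0,p,Rt,j,n); print("  margin",m,None if jn is None else np.round(jn,2)); return p,Rt,jn
E
python3 - <<'E'
from pl import *
p,Rt=gtool(rot(60),O,PHI,0,1,GX,GZ)
print(p); a=plan(p+[0,0,90],Rt); plan(p,Rt,3,a)
E
```

```text
[523.10648229 130.5075182   17.44515558]
slide [6.1, 58.3, 164.3] dr [1.67, -4.23, 12.25] dist 174.5 deg 104.6 to [523.1 130.5 107.4]
  margin 0.5111807138614117 [ 0.13  0.3  -0.36 -0.96 -0.67  0.05]
slide [57.9, 0.0, 68.9] dr [0.0, 0.0, 0.0] dist 90.0 deg 0.0 to [523.1 130.5  17.4]
  margin 0.4604103750057684 [ 0.06  0.48 -0.38 -1.17 -0.62  0.37]
```

Call:
step_arm(
  motion=[
    {"slide": [0.6, 5, 10], "dr": [0.17, -0.42, 1.23], "jaw": 85},
    {"slide": [1.2, 10, 25], "dr": [0.33, -0.85, 2.45], "jaw": 85},
    {"slide": [1.8, 16, 40], "dr": [0.5, -1.27, 3.68], "jaw": 85},
    {"slide": [2.5, 22, 60], "dr": [0.67, -1.69, 4.9], "jaw": 85},
    {"slide": [3, 28, 80], "dr": [0.84, -2.12, 6.13], "jaw": 85},
    {"slide": [4, 35, 100], "dr": [1.0, -2.54, 7.35], "jaw": 85},
    {"slide": [5, 42, 120], "dr": [1.17, -2.96, 8.58], "jaw": 85},
    {"slide": [5, 50, 140], "dr": [1.34, -3.38, 9.8], "jaw": 85},
  ],
)

```text
clock: 2.1
position: [517.9, 140.0, 131.1]
ee_rot: [-0.616, 0.735, 0.11, 0.263]
contact_force: [-1.6, -1.2, -0.2]
gripper_width: 84.8
grasp_force: 0.0
```

```bash
python3 - <<'E'
from pl import *
p,Rt=gtool(rot(60),O,PHI,0,1,GX,GZ)
plan(p+[0,0,60],Rt)
E
```

```text
slide [35.4, 1.6, 41.7] dr [0.32, -0.83, 2.42] dist 54.7 deg 20.7 to [523.1 130.5  77.4]
  margin 0.48945603307873664 [ 0.11  0.36 -0.37 -1.03 -0.65  0.15]
```

Call:
step_arm(
  motion=[
    {"slide": [0, 0, 0], "dr": [0.1, -0.28, 0.8], "jaw": 85},
    {"slide": [2, 0, 2], "dr": [0.2, -0.55, 1.6], "jaw": 85},
    {"slide": [8, 0.5, 10], "dr": [0.32, -0.83, 2.42], "jaw": 85},
    {"slide": [15, 1, 18], "dr": [0.32, -0.83, 2.42], "jaw": 85},
    {"slide": [23, 1.6, 27], "dr": [0.32, -0.83, 2.42], "jaw": 85},
    {"slide": [31, 1.6, 36], "dr": [0.32, -0.83, 2.42], "jaw": 85},
    {"slide": [35.4, 1.6, 41.7], "dr": [0.32, -0.83, 2.42], "jaw": 85},
    {"slide": [35.4, 1.6, 41.7], "dr": [0.32, -0.83, 2.42], "jaw": 85},
  ],
)

```text
clock: 3.1
position: [522.9, 130.4, 77.5]
ee_rot: [-0.472, 0.813, 0.17, 0.295]
contact_force: [0.5, 0.1, -0.3]
gripper_width: 85.1
grasp_force: 0.0
```

```bash
python3 - <<'E'
from pl import *; from h import optics,cv2,proj
p,Rt=gtool(rot(60),O,PHI,0,1,GX,GZ)
plan(p,Rt)
a=optics.get_image("top")[165:285,165:285]; b=optics.get_image("scene")[150:270,280:400]
cv2.imwrite("pics/hover.png",cv2.resize(np.hstack([a,b]),None,fx=3.3,fy=3.3,interpolation=cv2.INTER_CUBIC))
E
```

```text
slide [38.3, -0.0, 46.3] dr [0.01, -0.02, 0.04] dist 60.1 deg 0.3 to [523.1 130.5  17.4]
  margin 0.46041037493045445 [ 0.06  0.48 -0.38 -1.17 -0.62  0.37]
```

View pics/hover.png

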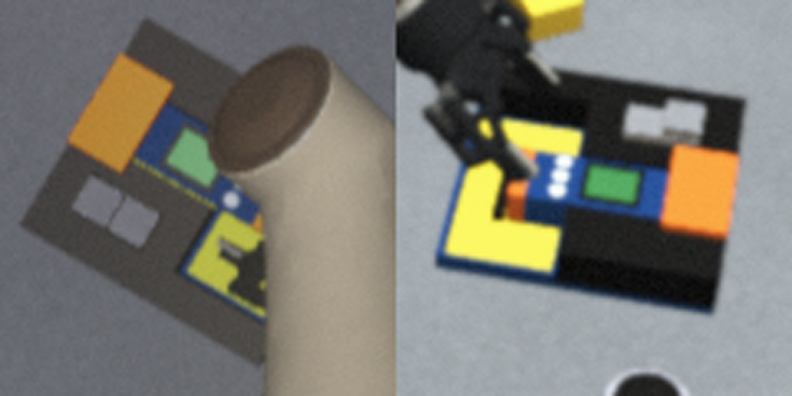

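The hover view shows the two fingers straddling the orange end, at about (465,145) and (540,70) in the crop. I'll go down vertically.

Call:
step_arm(
  motion=[
    {"slide": [6, 0, 7], "dr": [0, 0, 0], "jaw": 85},
    {"slide": [13, 0, 16], "dr": [0, 0, 0], "jaw": 85},
    {"slide": [20, 0, 24], "dr": [0, 0, 0], "jaw": 85},
    {"slide": [27, 0, 32.5], "dr": [0, 0, 0], "jaw": 85},
    {"slide": [33, 0, 40], "dr": [0, 0, 0], "jaw": 85},
    {"slide": [37, 0, 44.5], "dr": [0, 0, 0], "jaw": 85},
    {"slide": [38.3, 0, 46.3], "dr": [0, 0, 0], "jaw": 85},
    {"slide": [38.3, 0, 46.3], "dr": [0, 0, 0], "jaw": 85},
  ],
)

```text
clock: 4.2
position: [523.5, 130.7, 18.1]
ee_rot: [-0.473, 0.813, 0.17, 0.296]
contact_force: [-0.6, -0.9, 0.5]
gripper_width: 85.2
grasp_force: 0.0
```

Now I'll close the fingers gradually.

Call:
step_arm(
  motion=[
    {"slide": [0, 0, 0], "dr": [0, 0, 0], "jaw": 72},
    {"slide": [0, 0, 0], "dr": [0, 0, 0], "jaw": 62},
    {"slide": [0, 0, 0], "dr": [0, 0, 0], "jaw": 56},
    {"slide": [0, 0, 0], "dr": [0, 0, 0], "jaw": 53},
    {"slide": [0, 0, 0], "dr": [0, 0, 0], "jaw": 51},
    {"slide": [0, 0, 0], "dr": [0, 0, 0], "jaw": 49},
    {"slide": [0, 0, 0], "dr": [0, 0, 0], "jaw": 45},
    {"slide": [0, 0, 0], "dr": [0, 0, 0], "jaw": 45},
  ],
)

```text
clock: 5.2
position: [523.5, 130.5, 18.4]
ee_rot: [-0.473, 0.812, 0.17, 0.296]
contact_force: [-1.2, -3.0, 4.0]
gripper_width: 49.3
grasp_force: 62.4
```

```bash
python3 - <<'E'
from pl import *
s=arm.read_state(); print({k:np.round(s[k],2) for k in("position","contact_force","wrist_torque","grasp_force","gripper_width")})
p0,R0,j=cur(); u=rot(60)
# tilt about tucked bottom edge (gauge +65,0 -> tray x 66), then draw -x, then lift
G=lambda deg,dx,dz:(lambda Q,piv:(piv+Q.apply(u.inv().apply(0*piv)) ,Q,piv))(u*R.from_euler('y',deg,degrees=True)*u.inv(),O+u.apply([66,0,0]))
def tgt(deg,dx,dz):
    _,Q,piv=G(deg,0,0); return piv+Q.apply(p0-piv)+u.apply([dx,0,dz]),Q*R0
for d in((2,0,.2),(4,0,.3),(7,0,.5),(7,-10,.5),(7,-22,.5)):
    plan(*tgt(*d))
E
```

```text
{'position': array([523.52, 130.55,  18.37]), 'contact_force': array([-1.24, -3.  ,  4.03]), 'wrist_torque': array([-0.96,  0.58,  0.01]), 'grasp_force': np.float64(62.41), 'gripper_width': np.float64(49.27)}
slide [-2.7, -0.0, -2.6] dr [-0.0, 0.25, 0.0] dist 3.8 deg 2.0 to [523.7 130.9  22.1]
  margin 0.4335872062713956 [ 0.11  0.46 -0.38 -1.09 -0.59  0.27]
slide [-5.5, -0.0, -5.0] dr [-0.0, 0.5, 0.0] dist 7.4 deg 4.0 to [524.  131.4  25.7]
  margin 0.4095957859713424 [ 0.15  0.45 -0.38 -1.02 -0.57  0.18]
slide [-9.8, -0.1, -8.5] dr [-0.01, 0.87, 0.0] dist 13.0 deg 7.0 to [524.5 132.3  31.2]
  margin 0.3797108055925945 [ 0.2   0.43 -0.38 -0.91 -0.54  0.03]
slide [-2.1, 0.0, -14.9] dr [-0.01, 0.87, 0.0] dist 15.1 deg 7.0 to [519.5 123.6  31.2]
  margin 0.38733051562633614 [ 0.19  0.42 -0.39 -0.92 -0.55  0.05]
slide [7.1, 0.1, -22.6] dr [-0.01, 0.87, 0.0] dist 23.7 deg 7.0 to [513.5 113.2  31.2]
  margin 0.39676296696131685 [ 0.16  0.42 -0.4  -0.92 -0.56  0.08]
```

Call:
step_arm(
  motion=[
    {"slide": [-1.3, 0, -1.3], "dr": [0, 0.12, 0], "jaw": 45},
    {"slide": [-2.7, 0, -2.6], "dr": [0, 0.25, 0], "jaw": 45},
    {"slide": [-4.1, 0, -3.8], "dr": [0, 0.37, 0], "jaw": 45},
    {"slide": [-5.5, 0, -5], "dr": [0, 0.5, 0], "jaw": 45},
    {"slide": [-7, 0, -6.2], "dr": [0, 0.63, 0], "jaw": 45},
    {"slide": [-8.4, 0, -7.4], "dr": [0, 0.75, 0], "jaw": 45},
    {"slide": [-9.8, -0.1, -8.5], "dr": [0, 0.87, 0], "jaw": 45},
    {"slide": [-9.8, -0.1, -8.5], "dr": [0, 0.87, 0], "jaw": 45},
  ],
)

```text
clock: 6.2
position: [524.3, 132.8, 30.7]
ee_rot: [-0.482, 0.829, 0.141, 0.246]
contact_force: [-0.2, 0.3, -0.7]
gripper_width: 48.9
grasp_force: 62.1
```

```bash
python3 - <<'E'
from pl import *
s=arm.read_state(); print({k:np.round(s[k],2) for k in("contact_force","wrist_torque","grasp_force","gripper_width")})
p0,R0,j=cur(); u=rot(60); print("force tray",u.inv().apply(s["contact_force"]))
for d in((-11,0,0.3),(-23,0,.5)): plan(p0+u.apply(d),R0)
E
```

```text
{'contact_force': array([-0.16,  0.29, -0.69]), 'wrist_torque': array([-1.01,  0.52, -0.12]), 'grasp_force': np.float64(62.08), 'gripper_width': np.float64(48.94)}
force tray [ 0.17628755  0.28146239 -0.69019505]
slide [9.1, 0.1, -6.2] dr [0.0, 0.0, 0.0] dist 11.0 deg 0.0 to [518.8 123.3  31. ]
  margin 0.37945360490372826 [ 0.18  0.42 -0.4  -0.92 -0.55  0.05]
slide [19.0, 0.1, -12.9] dr [0.0, 0.0, 0.0] dist 23.0 deg 0.0 to [512.8 112.9  31.2]
  margin 0.38060709185697217 [ 0.16  0.42 -0.41 -0.92 -0.56  0.08]
```

Call:
step_arm(
  motion=[
    {"slide": [1.5, 0, -1.1], "dr": [0, 0, 0], "jaw": 45},
    {"slide": [4, 0, -2.8], "dr": [0, 0, 0], "jaw": 45},
    {"slide": [7, 0, -4.8], "dr": [0, 0, 0], "jaw": 45},
    {"slide": [10, 0, -6.8], "dr": [0, 0, 0], "jaw": 45},
    {"slide": [13, 0, -8.8], "dr": [0, 0, 0], "jaw": 45},
    {"slide": [16, 0, -10.9], "dr": [0, 0, 0], "jaw": 45},
    {"slide": [19, 0.1, -12.9], "dr": [0, 0, 0], "jaw": 45},
    {"slide": [19, 0.1, -12.9], "dr": [0, 0, 0], "jaw": 45},
  ],
)

```text
clock: 7.2
position: [512.8, 112.2, 31.4]
ee_rot: [-0.482, 0.829, 0.141, 0.246]
contact_force: [0.5, 0.8, -2.9]
gripper_width: 49.1
grasp_force: 62.2
```

```bash
python3 - <<'E'
from pl import *; from h import optics,cv2
s=arm.read_state(); p0,R0,j=cur(); u=rot(60); print("force tray",u.inv().apply(s["contact_force"]),s["wrist_torque"])
a=optics.get_image("top")[165:285,165:285]; b=optics.get_image("scene")[150:270,280:400]
cv2.imwrite("pics/draw.png",cv2.resize(np.hstack([a,b]),None,fx=3.3,fy=3.3,interpolation=cv2.INTER_CUBIC))
for d in((-3,0,30),(-3,0,120)): plan(p0+u.apply(d),R0)
E
```

```text
force tray [ 0.89093814 -0.01697712 -2.88878727] [-1.40295653  0.81338429  0.03553809]
slide [-13.4, -0.0, -27.0] dr [-0.0, 0.0, 0.0] dist 30.1 deg 0.0 to [511.3 109.6  61.4]
  margin 0.4005139284808079 [ 0.18  0.36 -0.41 -0.85 -0.59 -0.02]
slide [-62.3, -0.3, -102.5] dr [-0.0, 0.0, 0.0] dist 120.0 deg 0.0 to [511.3 109.6 151.4]
  margin 0.41002985628155186 [ 0.22  0.2  -0.37 -0.67 -0.7  -0.28]
```

View pics/draw.png

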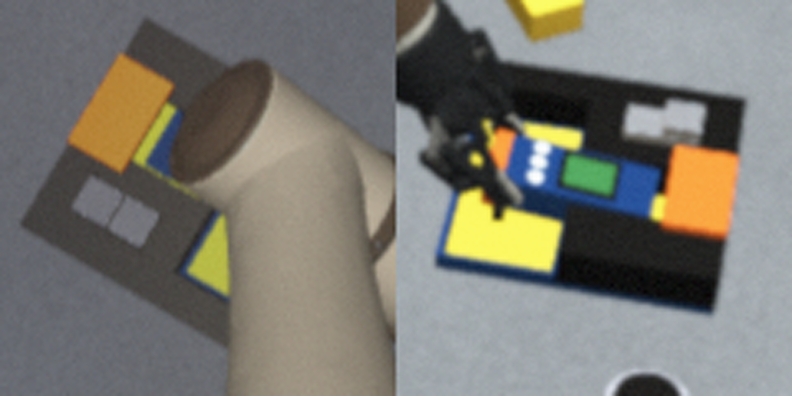

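The gauge's far end is out: yellow floor shows between it and the tongue at (660,207) in the right crop. The force reading is just the gauge's weight, so I'll lift straight up.

Call:
step_arm(
  motion=[
    {"slide": [-3, 0, -4.5], "dr": [0, 0, 0], "jaw": 45},
    {"slide": [-8, 0, -12.5], "dr": [0, 0, 0], "jaw": 45},
    {"slide": [-16, 0, -25], "dr": [0, 0, 0], "jaw": 45},
    {"slide": [-27, 0, -43], "dr": [0, 0, 0], "jaw": 45},
    {"slide": [-40, -0.2, -64], "dr": [0, 0, 0], "jaw": 45},
    {"slide": [-52, -0.3, -84], "dr": [0, 0, 0], "jaw": 45},
    {"slide": [-60, -0.3, -98], "dr": [0, 0, 0], "jaw": 45},
    {"slide": [-62, -0.3, -102], "dr": [0, 0, 0], "jaw": 45},
  ],
)

```text
clock: 8.3
position: [511.4, 109.9, 152.6]
ee_rot: [-0.483, 0.828, 0.141, 0.247]
contact_force: [-0.1, 0.1, -3.8]
gripper_width: 49.1
grasp_force: 62.3
```

```bash
cat >> pl.py <<'E'
# gauge in the tool: fixed by the grasp (tray seat pose when gripped: tool measured there)
pg0=np.array([523.52,130.55,18.37]); Rg0=R.from_quat([-.473,.812,.170,.296])
OG=O+rot(60).apply([1,0,0])
REL=(Rg0.inv().apply(OG-pg0), Rg0.inv()*rot(60))
AZ=60
def tool_for(pg,Rg):
    Rt=Rg*REL[1].inv(); return pg-Rt.apply(REL[0]),Rt
def gstand(x,y,zb):
    Rg=stand(AZ); return np.array([x,y,zb+65.])-Rg.apply([0,0,18]),Rg
E
python3 - <<'E'
from pl import *
p0,R0,j=cur(); pg=p0+R0.apply(REL[0]); Rg=R0*REL[1]; print("gauge",pg,Rg.as_euler('ZYX',degrees=True))
a=plan(*tool_for(*gstand(535,-190,80)),12); plan(*tool_for(*gstand(535,-190,4)),4,a)
E
```

```text
gauge [528.70409589 140.42189191 137.88156645] [59.95764204  6.89825777 -0.10342267]
slide [199.8, -169.3, -163.5] dr [-0.09, 10.39, 0.0] dist 308.7 deg 83.1 to [ 531.5 -196.8  181.5]
  margin 0.5669936219155552 [ 0.2   0.55 -0.34  0.62 -1.39 -1.07]
slide [-58.3, -0.5, 48.8] dr [0.0, 0.0, 0.0] dist 76.0 deg 0.0 to [ 531.5 -196.8  105.5]
  margin 0.6671855781077131 [ 0.2   0.64 -0.4   0.65 -1.27 -1.16]
```

Call:
step_arm(
  motion=[
    {"slide": [4, -3.4, -3.3], "dr": [0, 0.2, 0], "jaw": 45},
    {"slide": [12, -10, -10], "dr": [0, 0.62, 0], "jaw": 45},
    {"slide": [24, -20.3, -20], "dr": [0, 1.25, 0], "jaw": 45},
    {"slide": [38, -32, -31], "dr": [-0.02, 1.97, 0], "jaw": 45},
    {"slide": [54, -45.7, -44], "dr": [-0.03, 2.8, 0], "jaw": 45},
    {"slide": [70, -59, -57], "dr": [-0.03, 3.64, 0], "jaw": 45},
    {"slide": [86, -73, -70], "dr": [-0.04, 4.47, 0], "jaw": 45},
    {"slide": [100, -84.7, -82], "dr": [-0.05, 5.2, 0], "jaw": 45},
  ],
)

```text
clock: 9.3
position: [521.0, -44.4, 165.1]
ee_rot: [-0.501, 0.862, -0.037, -0.068]
contact_force: [-0.1, -0.5, -3.0]
gripper_width: 49.1
grasp_force: 62.4
```

```bash
python3 - <<'E'
from pl import *
s=arm.read_state();print(s["contact_force"],s["wrist_torque"])
a=plan(*tool_for(*gstand(535,-190,70)),12)
E
```

```text
[-0.06993891 -0.52277767 -3.01505282] [ 0.31814283 -0.14708082 -0.02758124]
slide [126.8, -84.4, 12.9] dr [-0.02, 5.15, 0.01] dist 152.9 deg 41.2 to [ 531.5 -196.8  171.5]
  margin 0.7197646807005185 [ 0.2   0.56 -0.35  0.62 -1.38 -1.08]
```

Call:
step_arm(
  motion=[
    {"slide": [16, -10.7, 1.6], "dr": [0, 0.65, 0], "jaw": 45},
    {"slide": [35, -23.3, 3.6], "dr": [0, 1.42, 0], "jaw": 45},
    {"slide": [56, -37.3, 5.7], "dr": [-0.01, 2.27, 0], "jaw": 45},
    {"slide": [77, -51.3, 7.8], "dr": [-0.01, 3.13, 0], "jaw": 45},
    {"slide": [97, -64.6, 9.9], "dr": [-0.02, 3.94, 0], "jaw": 45},
    {"slide": [113, -75.2, 11.5], "dr": [-0.02, 4.59, 0], "jaw": 45},
    {"slide": [123, -81.9, 12.5], "dr": [-0.02, 5.0, 0.01], "jaw": 45},
    {"slide": [126.8, -84.4, 12.9], "dr": [-0.02, 5.15, 0.01], "jaw": 45},
  ],
)

```text
clock: 10.3
position: [531.7, -196.4, 170.1]
ee_rot: [-0.456, 0.784, -0.209, -0.366]
contact_force: [-0.2, 0.3, -2.5]
gripper_width: 49.3
grasp_force: 62.5
```

```bash
python3 - <<'E'
from pl import *; from h import optics,cv2
s=arm.read_state();print(s["contact_force"],s["wrist_torque"])
p0,R0,j=cur(); pg=p0+R0.apply(REL[0]); Rg=R0*REL[1]; print("end",pg+Rg.apply([65,0,18]),"gx",Rg.apply([1,0,0]),"gz",Rg.apply([0,0,1]))
a=plan(*tool_for(*gstand(535,-190,8)),12);plan(*tool_for(*gstand(535,-190,4)),2,a)
a=optics.get_image("top")[120:300,290:440]; b=optics.get_image("scene")[100:280,140:340]
cv2.imwrite("pics/st.png",cv2.resize(np.hstack([a,b]),None,fx=2.25,fy=2.25,interpolation=cv2.INTER_CUBIC))
E
```

```text
[-0.23461806  0.2502592  -2.54778821] [ 1.87295195 -1.08989157 -0.03917381]
end [ 535.31373671 -189.30191923   68.56679383] gx [ 0.00122355  0.00331369 -0.99999376] gz [0.50022087 0.86589085 0.00348136]
slide [-46.0, -0.4, 39.3] dr [0.0, 0.02, 0.0] dist 60.5 deg 0.2 to [ 531.5 -196.8  109.5]
  margin 0.6699421072920442 [ 0.2   0.64 -0.4   0.64 -1.27 -1.15]
slide [-3.1, -0.0, 2.6] dr [0.0, 0.0, 0.0] dist 4.0 deg 0.0 to [ 531.5 -196.8  105.5]
  margin 0.6671855781077098 [ 0.2   0.64 -0.4   0.65 -1.27 -1.16]
```

View pics/st.png

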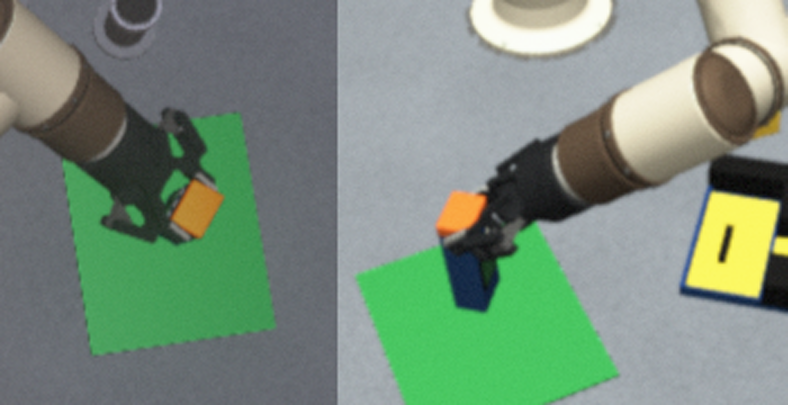

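The gauge is upright with the orange end up, hanging over the mat (orange cap at (197,208) in the left crop, foot at (470,305) in the right). I'll lower it.

Call:
step_arm(
  motion=[
    {"slide": [-5, 0, 4.3], "dr": [0, 0.02, 0], "jaw": 45},
    {"slide": [-13, -0.1, 11.1], "dr": [0, 0.02, 0], "jaw": 45},
    {"slide": [-23, -0.2, 19.6], "dr": [0, 0.02, 0], "jaw": 45},
    {"slide": [-33, -0.3, 28.2], "dr": [0, 0.02, 0], "jaw": 45},
    {"slide": [-40, -0.4, 34.2], "dr": [0, 0.02, 0], "jaw": 45},
    {"slide": [-44.5, -0.4, 38], "dr": [0, 0.02, 0], "jaw": 45},
    {"slide": [-46.5, -0.4, 39.7], "dr": [0, 0.02, 0], "jaw": 45},
    {"slide": [-46.5, -0.4, 39.7], "dr": [0, 0.02, 0], "jaw": 45},
  ],
)

```text
clock: 11.4
position: [531.7, -196.7, 110.4]
ee_rot: [-0.456, 0.783, -0.21, -0.367]
contact_force: [-0.2, 0.3, -2.3]
gripper_width: 48.5
grasp_force: 62.5
```

Call:
step_arm(
  motion=[
    {"slide": [-0.5, 0, 0.4], "dr": [0, 0, 0], "jaw": 45},
    {"slide": [-1, 0, 0.8], "dr": [0, 0, 0], "jaw": 45},
    {"slide": [-1.5, 0, 1.3], "dr": [0, 0, 0], "jaw": 45},
    {"slide": [-2, 0, 1.7], "dr": [0, 0, 0], "jaw": 45},
    {"slide": [-2.5, 0, 2.1], "dr": [0, 0, 0], "jaw": 45},
    {"slide": [-2.9, 0, 2.5], "dr": [0, 0, 0], "jaw": 45},
    {"slide": [-3.2, 0, 2.8], "dr": [0, 0, 0], "jaw": 45},
    {"slide": [-3.2, 0, 2.8], "dr": [0, 0, 0], "jaw": 45},
  ],
)

```text
clock: 12.4
position: [531.7, -196.8, 107.2]
ee_rot: [-0.456, 0.783, -0.211, -0.367]
contact_force: [-0.8, 4.0, 5.7]
gripper_width: 48.9
grasp_force: 63.3
```

Call:
step_arm(
  motion=[
    {"slide": [0, 0, 0], "dr": [0, 0, 0], "jaw": 49},
    {"slide": [0, 0, 0], "dr": [0, 0, 0], "jaw": 50},
    {"slide": [0, 0, 0], "dr": [0, 0, 0], "jaw": 51},
    {"slide": [0, 0, 0], "dr": [0, 0, 0], "jaw": 53},
    {"slide": [0, 0, 0], "dr": [0, 0, 0], "jaw": 57},
    {"slide": [0, 0, 0], "dr": [0, 0, 0], "jaw": 64},
    {"slide": [0, 0, 0], "dr": [0, 0, 0], "jaw": 74},
    {"slide": [0, 0, 0], "dr": [0, 0, 0], "jaw": 85},
  ],
)

```text
clock: 13.4
position: [531.6, -196.8, 106.1]
ee_rot: [-0.456, 0.783, -0.21, -0.367]
contact_force: [-0.0, 0.7, 0.3]
gripper_width: 85.2
grasp_force: 0.0
```

```bash
python3 - <<'E'
from pl import *; from h import optics,cv2
p0,R0,j=cur(); pg=p0+R0.apply(REL[0]); print("gauge",pg,arm.read_state()["contact_force"])
Rg=stand(60); ps=np.array([535,-190,69.]); pg=ps-Rg.apply([0,0,18])
p3,R3=gtool(Rg,pg,PHI,1,1,-25,12)
ret=p0-90*R0.apply([0,0,1]); a=plan(ret,R0,3)
w=ret+[0,0,110]; a=plan(w,R0,3,a)
v=p3-90*R3.apply([0,0,1])+[0,0,110]; b=plan(v,R3,10,a); c=plan(v-[0,0,110],R3,4,b); plan(p3,R3,4,c)
cv2.imwrite("pics/rel.png",cv2.resize(np.hstack([optics.get_image("top")[120:300,290:440],optics.get_image("scene")[100:280,140:340]]),None,fx=2.25,fy=2.25,interpolation=cv2.INTER_CUBIC))
E
```

```text
gauge [ 526.11613779 -205.56844528   69.55925665] [-0.04834305  0.66549365  0.29387597]
slide [0.0, 0.0, -90.0] dr [0.0, 0.0, 0.0] dist 90.0 deg 0.0 to [ 566.1 -137.   163.9]
  margin 0.7199577347088434 [ 0.29  0.62 -0.24  0.56 -1.45 -1.09]
slide [84.3, 0.6, -70.7] dr [0.0, 0.0, 0.0] dist 110.0 deg 0.0 to [ 566.1 -137.   273.9]
  margin 0.8668315961884745 [ 0.29  0.52 -0.12  0.56 -1.63 -0.98]
slide [59.6, 0.8, 108.9] dr [0.04, -12.5, 0.04] dist 124.2 deg 100.0 to [ 504.8 -242.3  249.6]
  margin 0.9421553391435665 [-0.67  0.39  0.08 -0.87 -1.48  0.32]
slide [84.3, 0.0, 70.7] dr [0.0, 0.0, 0.0] dist 110.0 deg 0.0 to [ 504.8 -242.3  139.6]
  margin 1.055375130532775 [-0.67  0.52 -0.01 -0.89 -1.34  0.5 ]
slide [-0.0, 0.0, 90.0] dr [0.0, 0.0, 0.0] dist 90.0 deg 0.0 to [ 539.3 -182.6   81.8]
  margin 0.9928774404701357 [-0.57  0.58 -0.08 -0.96 -1.2   0.55]
```

View pics/rel.png

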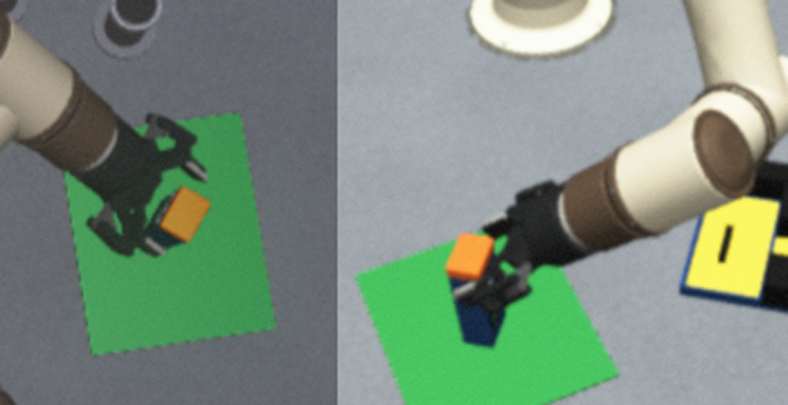

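The gauge stands free on the mat, with the orange cap at (185,213) in the left crop and the fingers open around it. I'll back out along the tool axis, then go up.

Call:
step_arm(
  motion=[
    {"slide": [0, 0, -8], "dr": [0, 0, 0], "jaw": 85},
    {"slide": [0, 0, -22], "dr": [0, 0, 0], "jaw": 85},
    {"slide": [0, 0, -42], "dr": [0, 0, 0], "jaw": 85},
    {"slide": [0, 0, -65], "dr": [0, 0, 0], "jaw": 85},
    {"slide": [0, 0, -90], "dr": [0, 0, 0], "jaw": 85},
    {"slide": [20, 0, -108], "dr": [0, 0, 0], "jaw": 85},
    {"slide": [50, 0.3, -133], "dr": [0, 0, 0], "jaw": 85},
    {"slide": [84, 0.6, -160], "dr": [0, 0, 0], "jaw": 85},
  ],
)

```text
clock: 14.5
position: [566.1, -136.4, 274.8]
ee_rot: [-0.456, 0.783, -0.21, -0.367]
contact_force: [0.0, 0.0, 0.6]
gripper_width: 85.1
grasp_force: 0.0
```

```bash
cat >> pl.py <<'E'
def g2(gx=-25,gz=12,xy=(535,-190)):
    Rg=stand(60); return gtool(Rg,np.array([*xy,69.])-Rg.apply([0,0,18]),PHI,1,1,gx,gz)
E
python3 - <<'E'
from pl import *; from h import *
p3,R3=g2(); v=p3-90*R3.apply([0,0,1])+[0,0,110]; plan(v,R3,10)
t=optics.get_image("top"); s=optics.get_image("scene")
cs=[]
for n,im,box in(("top",t,(300,150,430,290)),("scene",s,(150,150,280,290))):
    for a,c in blobs(im,(6,150,90),(19,255,255),box):
        q=plane(n,c,134); r=cv2.minAreaRect(q[:,:2].astype(np.float32)); print(n,a,c.mean(0),r)
cv2.imwrite("pics/free.png",cv2.resize(np.hstack([t[120:300,290:440],s[100:280,140:340]]),None,fx=2.25,fy=2.25,interpolation=cv2.INTER_CUBIC))
E
```

```text
slide [59.3, 0.7, 110.0] dr [0.05, -12.5, 0.04] dist 125.0 deg 100.0 to [ 504.8 -242.3  249.6]
  margin 0.9432361432334405 [-0.67  0.39  0.08 -0.87 -1.48  0.32]
top 273.0 [371.46428571 215.03571429] ((533.5126342773438, -188.23336791992188), (35.401737213134766, 49.478614807128906), 60.44095993041992)
scene 278.0 [198.76666667 214.06666667] ((543.1925048828125, -190.4865264892578), (39.234886169433594, 56.865169525146484), 60.19374084472656)
```

From the top view the standing gauge's cap measures 35.4 x 49.5 mm at (533.5, -188), which matches the expected size and position. Now I'll swing over to the battery side.

Call:
step_arm(
  motion=[
    {"slide": [3, 0, 5], "dr": [0, -0.6, 0], "jaw": 85},
    {"slide": [8, 0, 15], "dr": [0, -1.8, 0], "jaw": 85},
    {"slide": [15, 0.2, 27], "dr": [0, -3.1, 0], "jaw": 85},
    {"slide": [21, 0.3, 39], "dr": [0.02, -4.4, 0], "jaw": 85},
    {"slide": [27, 0.3, 50], "dr": [0.02, -5.7, 0], "jaw": 85},
    {"slide": [33, 0.4, 62], "dr": [0.03, -7, 0], "jaw": 85},
    {"slide": [39, 0.5, 73], "dr": [0.03, -8.3, 0], "jaw": 85},
    {"slide": [45, 0.5, 84], "dr": [0.04, -9.6, 0], "jaw": 85},
  ],
)

```text
clock: 15.6
position: [519.7, -217.5, 255.5]
ee_rot: [-0.489, 0.84, 0.117, 0.204]
contact_force: [0.4, -0.3, -0.6]
gripper_width: 84.9
grasp_force: 0.0
```

```bash
python3 - <<'E'
from pl import *
p3,R3=g2(xy=(534,-189)); v=p3-90*R3.apply([0,0,1]); a=plan(v+[0,0,110],R3,5); plan(v+[0,0,20],R3,5); plan(p3,R3)
E
```

```text
slide [28.0, 2.1, -7.8] dr [0.01, -2.86, 0.06] dist 29.2 deg 22.9 to [ 503.8 -241.3  249.6]
  margin 1.1036730127886474 [-0.67  0.39  0.08 -0.87 -1.48  0.33]
slide [69.1, 2.4, 72.3] dr [0.01, -2.86, 0.06] dist 100.0 deg 22.9 to [ 503.8 -241.3  159.6]
  margin 1.0656248058837423 [-0.67  0.49 -0.   -0.89 -1.36  0.47]
slide [43.3, 2.1, 173.0] dr [0.01, -2.86, 0.06] dist 178.3 deg 22.9 to [ 538.3 -181.6   81.8]
  margin 0.9895641976700419 [-0.57  0.58 -0.08 -0.96 -1.2   0.55]
```

Call:
step_arm(
  motion=[
    {"slide": [10, 0.7, -3], "dr": [0, -1, 0.02], "jaw": 85},
    {"slide": [20, 1.4, -6], "dr": [0, -2, 0.04], "jaw": 85},
    {"slide": [28, 2.1, -8], "dr": [0.01, -2.86, 0.06], "jaw": 85},
    {"slide": [38, 2.1, 10], "dr": [0.01, -2.86, 0.06], "jaw": 85},
    {"slide": [50, 2.2, 32], "dr": [0.01, -2.86, 0.06], "jaw": 85},
    {"slide": [61, 2.3, 55], "dr": [0.01, -2.86, 0.06], "jaw": 85},
    {"slide": [68, 2.4, 70], "dr": [0.01, -2.86, 0.06], "jaw": 85},
    {"slide": [69, 2.4, 72], "dr": [0.01, -2.86, 0.06], "jaw": 85},
  ],
)

```text
clock: 16.6
position: [502.5, -241.0, 157.3]
ee_rot: [-0.452, 0.787, 0.212, 0.362]
contact_force: [0.2, 0.2, 0.8]
gripper_width: 85.2
grasp_force: 0.0
```

```bash
python3 - <<'E'
from pl import *
p3,R3=g2(xy=(534,-189)); plan(p3-90*R3.apply([0,0,1]),R3,3); plan(p3,R3)
E
```

```text
slide [13.2, -1.4, 11.8] dr [0.03, -0.05, -0.04] dist 17.7 deg 0.5 to [ 503.8 -241.3  139.6]
  margin 1.051963220357065 [-0.67  0.51 -0.02 -0.89 -1.34  0.51]
slide [12.6, -1.7, 101.8] dr [0.03, -0.05, -0.04] dist 102.6 deg 0.5 to [ 538.3 -181.6   81.8]
  margin 0.9895641976571345 [-0.57  0.58 -0.08 -0.96 -1.2   0.55]
```

Call:
step_arm(
  motion=[
    {"slide": [7, -1, 6], "dr": [0, -0.03, 0], "jaw": 85},
    {"slide": [12.8, -1.6, 14], "dr": [0.03, -0.05, -0.04], "jaw": 85},
    {"slide": [12.7, -1.6, 30], "dr": [0.03, -0.05, -0.04], "jaw": 85},
    {"slide": [12.7, -1.7, 50], "dr": [0.03, -0.05, -0.04], "jaw": 85},
    {"slide": [12.6, -1.7, 70], "dr": [0.03, -0.05, -0.04], "jaw": 85},
    {"slide": [12.6, -1.7, 87], "dr": [0.03, -0.05, -0.04], "jaw": 85},
    {"slide": [12.6, -1.7, 97], "dr": [0.03, -0.05, -0.04], "jaw": 85},
    {"slide": [12.6, -1.7, 100], "dr": [0.03, -0.05, -0.04], "jaw": 85},
  ],
)

```text
clock: 17.6
position: [538.0, -183.4, 83.6]
ee_rot: [-0.453, 0.785, 0.211, 0.367]
contact_force: [-0.7, -0.5, 0.7]
gripper_width: 84.8
grasp_force: 0.0
```

```bash
python3 - <<'E'
from pl import *; from h import *
p3,R3=g2(xy=(534,-189)); plan(p3,R3)
t=optics.get_image("top"); s=optics.get_image("scene")
cv2.imwrite("pics/g2.png",cv2.resize(np.hstack([t[120:300,290:440],s[100:280,140:340]]),None,fx=2.25,fy=2.25,interpolation=cv2.INTER_CUBIC))
E
```

```text
slide [0.3, 0.6, 2.5] dr [-0.01, 0.0, 0.01] dist 2.6 deg 0.1 to [ 538.3 -181.6   81.8]
  margin 0.9895641976716143 [-0.57  0.58 -0.08 -0.96 -1.2   0.55]
```

View pics/g2.png

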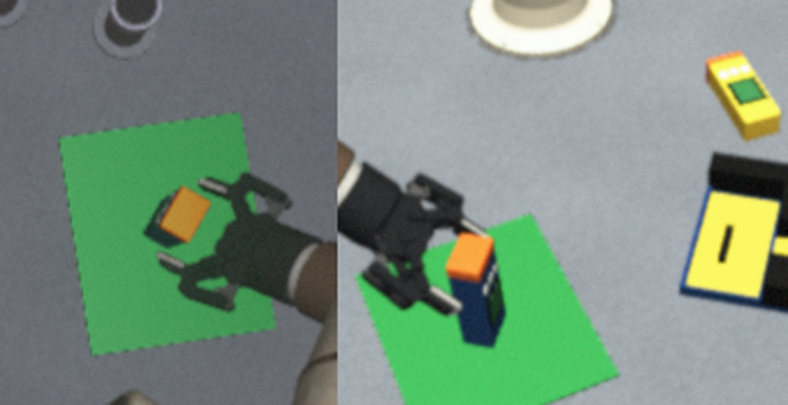

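The fingers straddle the standing gauge from the battery side, centred on it, with tips at about (205,185) and (165,258) in the left crop. I'll close gently.

Call:
step_arm(
  motion=[
    {"slide": [0.2, 0.5, 1], "dr": [0, 0, 0], "jaw": 72},
    {"slide": [0.2, 0.5, 1], "dr": [0, 0, 0], "jaw": 62},
    {"slide": [0.2, 0.5, 1], "dr": [0, 0, 0], "jaw": 56},
    {"slide": [0.2, 0.5, 1], "dr": [0, 0, 0], "jaw": 53},
    {"slide": [0.2, 0.5, 1], "dr": [0, 0, 0], "jaw": 51},
    {"slide": [0.2, 0.5, 1], "dr": [0, 0, 0], "jaw": 49},
    {"slide": [0.2, 0.5, 1], "dr": [0, 0, 0], "jaw": 45},
    {"slide": [0.2, 0.5, 1], "dr": [0, 0, 0], "jaw": 45},
  ],
)

```text
clock: 18.7
position: [538.1, -183.6, 83.7]
ee_rot: [-0.453, 0.785, 0.21, 0.367]
contact_force: [1.5, -2.0, 3.4]
gripper_width: 49.0
grasp_force: 61.4
```

```bash
cat >> pl.py <<'E'
def rel2():
    import pickle,os
    if not os.path.exists("rel2.pkl"):
        p0,R0,_=cur(); Rg=stand(60); pg=np.array([534,-189,69.])-Rg.apply([0,0,18]); pickle.dump((p0,R0.as_quat()),open("rel2.pkl","wb"))
    p0,q=pickle.load(open("rel2.pkl","rb")); R0=R.from_quat(q); Rg=stand(60); pg=np.array([534,-189,69.])-Rg.apply([0,0,18])
    return R0.inv().apply(pg-p0),R0.inv()*Rg
def tool2(c,Rg): # c: centre of the face (underside when laid)
    r=rel2(); Rt=Rg*r[1].inv(); return np.asarray(c)-Rg.apply([0,0,36])-Rt.apply(r[0]),Rt
E
python3 - <<'E'
from pl import *
s=arm.read_state();print(s["contact_force"],s["wrist_torque"],s["gripper_width"],s["grasp_force"])
p0,R0,j=cur(); rel2()
a=plan(p0+[0,0,60],R0,4); Rf=facedown(60)
b=plan(*tool2([524,-192,80],Rf),10,a); plan(*tool2([524,-192,4],Rf),5,b)
E
```

```text
[ 1.53672224 -2.03435169  3.44907262] [-1.33381485  0.301099   -0.42256152] 49.02769872052269 61.389198303222656
slide [-46.0, -0.2, -38.5] dr [0.0, 0.0, 0.0] dist 60.0 deg 0.0 to [ 538.1 -183.6  143.7]
  margin 0.9967350427757347 [-0.56  0.49 -0.05 -0.93 -1.26  0.45]
slide [39.9, 7.4, 33.9] dr [-0.02, 11.25, -0.05] dist 52.9 deg 90.0 to [ 532.1 -179.7   91.3]
  margin 0.6531394495872356 [ 0.2   0.59 -0.42  0.57 -1.13 -1.11]
slide [-48.8, 0.1, 58.2] dr [0.0, 0.0, 0.0] dist 76.0 deg 0.0 to [ 532.1 -179.7   15.3]
  margin 0.5987835348957284 [ 0.19  0.69 -0.47  0.62 -1.   -1.21]
```

Call:
step_arm(
  motion=[
    {"slide": [-1.5, 0, -1.3], "dr": [0, 0, 0], "jaw": 45},
    {"slide": [-5, 0, -4.2], "dr": [0, 0, 0], "jaw": 45},
    {"slide": [-12, 0, -10], "dr": [0, 0, 0], "jaw": 45},
    {"slide": [-22, -0.1, -18.4], "dr": [0, 0, 0], "jaw": 45},
    {"slide": [-32, -0.1, -26.8], "dr": [0, 0, 0], "jaw": 45},
    {"slide": [-40, -0.2, -33.5], "dr": [0, 0, 0], "jaw": 45},
    {"slide": [-45, -0.2, -37.7], "dr": [0, 0, 0], "jaw": 45},
    {"slide": [-46, -0.2, -38.5], "dr": [0, 0, 0], "jaw": 45},
  ],
)

```text
clock: 19.7
position: [537.9, -183.2, 143.9]
ee_rot: [-0.453, 0.785, 0.21, 0.367]
contact_force: [-0.8, -0.5, -2.3]
gripper_width: 49.2
grasp_force: 62.1
```

```bash
python3 - <<'E'
from pl import *
s=arm.read_state();print(s["contact_force"],s["wrist_torque"])
plan(*tool2([524,-192,105],facedown(60)),10)
E
```

```text
[-0.7825269  -0.5396471  -2.28562568] [-1.9330766   1.10441908  0.00806191]
slide [21.0, 6.8, 17.8] dr [-0.02, 11.25, -0.04] dist 28.4 deg 90.0 to [ 532.1 -179.7  116.3]
  margin 0.6751901989027449 [ 0.2   0.56 -0.39  0.55 -1.18 -1.08]
```

Now I'll turn it over, spread across two calls.

Call:
step_arm(
  motion=[
    {"slide": [0.5, 0.1, 0.4], "dr": [0, 0.25, 0], "jaw": 45},
    {"slide": [1.5, 0.4, 1.2], "dr": [0, 0.8, 0], "jaw": 45},
    {"slide": [3, 1, 2.6], "dr": [0, 1.6, 0], "jaw": 45},
    {"slide": [4.7, 1.5, 4], "dr": [0, 2.5, -0.01], "jaw": 45},
    {"slide": [6.3, 2, 5.4], "dr": [-0.01, 3.4, -0.01], "jaw": 45},
    {"slide": [8, 2.6, 6.8], "dr": [-0.01, 4.3, -0.02], "jaw": 45},
    {"slide": [9.7, 3.1, 8.2], "dr": [-0.01, 5.2, -0.02], "jaw": 45},
    {"slide": [11, 3.6, 9.5], "dr": [-0.01, 6, -0.02], "jaw": 45},
  ],
)

```text
clock: 20.7
position: [534.7, -180.0, 128.7]
ee_rot: [-0.501, 0.865, 0.007, 0.015]
contact_force: [-0.6, -1.1, -3.4]
gripper_width: 48.9
grasp_force: 62.3
```

```bash
python3 - <<'E'
from pl import *
s=arm.read_state();print(s["contact_force"],s["wrist_torque"])
plan(*tool2([524,-192,80],facedown(60)),10)
E
```

```text
[-0.61745336 -1.09066572 -3.35336012] [-0.057638    0.1532159  -0.08322385]
slide [2.2, 2.5, 37.4] dr [0.0, 5.23, -0.01] dist 37.5 deg 41.8 to [ 532.1 -179.7   91.3]
  margin 0.6531394496097217 [ 0.2   0.59 -0.42  0.57 -1.13 -1.11]
```

Call:
step_arm(
  motion=[
    {"slide": [0.2, 0.3, 4], "dr": [0, 0.7, 0], "jaw": 45},
    {"slide": [0.5, 0.6, 9], "dr": [0, 1.5, 0], "jaw": 45},
    {"slide": [0.9, 1, 15], "dr": [0, 2.35, 0], "jaw": 45},
    {"slide": [1.3, 1.4, 22], "dr": [0, 3.2, 0], "jaw": 45},
    {"slide": [1.6, 1.8, 28], "dr": [0, 4, -0.01], "jaw": 45},
    {"slide": [1.9, 2.2, 33], "dr": [0, 4.65, -0.01], "jaw": 45},
    {"slide": [2.1, 2.4, 36.5], "dr": [0, 5.1, -0.01], "jaw": 45},
    {"slide": [2.2, 2.5, 37.4], "dr": [0, 5.23, -0.01], "jaw": 45},
  ],
)

```text
clock: 21.7
position: [532.5, -179.7, 90.1]
ee_rot: [-0.472, 0.813, -0.171, -0.294]
contact_force: [0.5, -0.1, -2.5]
gripper_width: 49.2
grasp_force: 62.4
```

```bash
python3 - <<'E'
from pl import *
s=arm.read_state();print(s["contact_force"],s["wrist_torque"])
plan(*tool2([524,-192,8],facedown(60)),5); plan(*tool2([524,-192,4],facedown(60)),5)
E
```

```text
[ 0.45496345 -0.12318326 -2.54098718] [ 1.62175749 -0.86633044 -0.0144805 ]
slide [-45.2, 0.4, 54.5] dr [0.0, 0.02, 0.0] dist 70.8 deg 0.2 to [ 532.1 -179.7   19.3]
  margin 0.6011653184407595 [ 0.19  0.69 -0.47  0.62 -1.01 -1.2 ]
slide [-47.8, 0.4, 57.6] dr [0.0, 0.02, 0.0] dist 74.8 deg 0.2 to [ 532.1 -179.7   15.3]
  margin 0.5987835348957258 [ 0.19  0.69 -0.47  0.62 -1.   -1.21]
```

Call:
step_arm(
  motion=[
    {"slide": [-4, 0, 4.8], "dr": [0, 0.02, 0], "jaw": 45},
    {"slide": [-12, 0.1, 14.5], "dr": [0, 0.02, 0], "jaw": 45},
    {"slide": [-21, 0.2, 25.3], "dr": [0, 0.02, 0], "jaw": 45},
    {"slide": [-30, 0.3, 36.2], "dr": [0, 0.02, 0], "jaw": 45},
    {"slide": [-37, 0.4, 44.6], "dr": [0, 0.02, 0], "jaw": 45},
    {"slide": [-42, 0.4, 50.6], "dr": [0, 0.02, 0], "jaw": 45},
    {"slide": [-44, 0.4, 53], "dr": [0, 0.02, 0], "jaw": 45},
    {"slide": [-44.5, 0.4, 53.7], "dr": [0, 0.02, 0], "jaw": 45},
  ],
)

```text
clock: 22.7
position: [532.1, -180.7, 21.5]
ee_rot: [-0.471, 0.813, -0.172, -0.295]
contact_force: [-0.7, 0.4, -2.7]
gripper_width: 49.5
grasp_force: 62.4
```

```bash
python3 - <<'E'
from pl import *; from h import *
s=arm.read_state();print(s["contact_force"],s["wrist_torque"])
plan(*tool2([524,-192,4],facedown(60)),5)
t=optics.get_image("top"); s=optics.get_image("scene")
cv2.imwrite("pics/low.png",cv2.resize(np.hstack([t[140:300,290:440],s[160:320,140:290]]),None,fx=2.6,fy=2.6,interpolation=cv2.INTER_CUBIC))
E
```

```text
[-0.65958921  0.36180196 -2.65704577] [ 1.63891813 -0.99907413  0.01294448]
slide [-4.6, 0.5, 4.2] dr [0.0, 0.0, -0.01] dist 6.3 deg 0.1 to [ 532.1 -179.7   15.3]
  margin 0.5987835348957133 [ 0.19  0.69 -0.47  0.62 -1.   -1.21]
```

View pics/low.png

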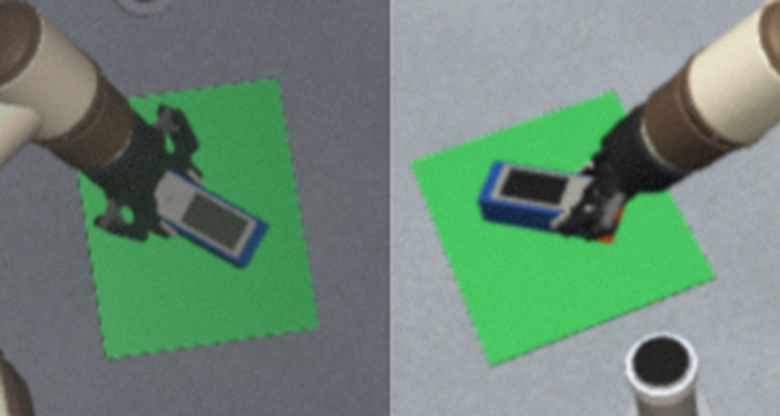

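The battery side is up with the whole gauge over the mat; the cover is at (218,220) in the left crop. I'll lower the last few mm.

Call:
step_arm(
  motion=[
    {"slide": [-0.5, 0, 0.6], "dr": [0, 0, 0], "jaw": 45},
    {"slide": [-1, 0, 1.2], "dr": [0, 0, 0], "jaw": 45},
    {"slide": [-1.5, 0, 1.8], "dr": [0, 0, 0], "jaw": 45},
    {"slide": [-2, 0, 2.4], "dr": [0, 0, 0], "jaw": 45},
    {"slide": [-2.5, 0, 3], "dr": [0, 0, 0], "jaw": 45},
    {"slide": [-2.8, 0, 3.4], "dr": [0, 0, 0], "jaw": 45},
    {"slide": [-3.1, 0, 3.7], "dr": [0, 0, 0], "jaw": 45},
    {"slide": [-3.1, 0, 3.7], "dr": [0, 0, 0], "jaw": 45},
  ],
)

```text
clock: 23.8
position: [532.0, -180.8, 16.7]
ee_rot: [-0.471, 0.813, -0.172, -0.295]
contact_force: [-0.8, 0.6, -3.2]
gripper_width: 49.1
grasp_force: 62.4
```

Call:
step_arm(
  motion=[
    {"slide": [-0.2, 0, 0.3], "dr": [0, 0, 0], "jaw": 45},
    {"slide": [-0.5, 0, 0.6], "dr": [0, 0, 0], "jaw": 45},
    {"slide": [-0.7, 0, 0.8], "dr": [0, 0, 0], "jaw": 45},
    {"slide": [-0.8, 0, 1], "dr": [0, 0, 0], "jaw": 45},
    {"slide": [-0.9, 0, 1.1], "dr": [0, 0, 0], "jaw": 45},
    {"slide": [-1, 0, 1.2], "dr": [0, 0, 0], "jaw": 45},
    {"slide": [-1, 0, 1.2], "dr": [0, 0, 0], "jaw": 45},
    {"slide": [-1, 0, 1.2], "dr": [0, 0, 0], "jaw": 45},
  ],
)

```text
clock: 24.8
position: [532.0, -180.8, 15.9]
ee_rot: [-0.471, 0.813, -0.172, -0.295]
contact_force: [-2.7, 2.2, 4.7]
gripper_width: 48.8
grasp_force: 63.3
```

```bash
python3 - <<'E'
from pl import *
s=arm.read_state();print(s["contact_force"],s["wrist_torque"],s["position"])
E
```

```text
[-2.67007321  2.19306959  4.72101102] [ 0.9859432   0.11877708 -0.52096519] [ 531.98619009 -180.82024597   15.85727127]
```

It touches at the expected height, so I'll release slowly.

Call:
step_arm(
  motion=[
    {"slide": [0, 0, 0], "dr": [0, 0, 0], "jaw": 49},
    {"slide": [0, 0, 0], "dr": [0, 0, 0], "jaw": 50},
    {"slide": [0, 0, 0], "dr": [0, 0, 0], "jaw": 51},
    {"slide": [0, 0, 0], "dr": [0, 0, 0], "jaw": 53},
    {"slide": [0, 0, 0], "dr": [0, 0, 0], "jaw": 57},
    {"slide": [0, 0, 0], "dr": [0, 0, 0], "jaw": 64},
    {"slide": [0, 0, 0], "dr": [0, 0, 0], "jaw": 74},
    {"slide": [0, 0, 0], "dr": [0, 0, 0], "jaw": 85},
  ],
)

```text
clock: 25.8
position: [532.0, -180.8, 15.1]
ee_rot: [-0.471, 0.813, -0.172, -0.295]
contact_force: [0.8, 0.1, -0.3]
gripper_width: 85.0
grasp_force: 0.0
```

Call:
step_arm(
  motion=[
    {"slide": [0, 0, -5], "dr": [0, 0, 0], "jaw": 85},
    {"slide": [0, 0, -15], "dr": [0, 0, 0], "jaw": 85},
    {"slide": [0, 0, -30], "dr": [0, 0, 0], "jaw": 85},
    {"slide": [0, 0, -50], "dr": [0, 0, 0], "jaw": 85},
    {"slide": [10, 0, -75], "dr": [0, 0, 0], "jaw": 85},
    {"slide": [30, 0, -100], "dr": [0, 0, 0], "jaw": 85},
    {"slide": [55, 0, -130], "dr": [0, 0, 0], "jaw": 85},
    {"slide": [70, 0, -145], "dr": [0, 0, 0], "jaw": 85},
  ],
)

```text
clock: 26.8
position: [552.4, -145.5, 173.8]
ee_rot: [-0.471, 0.814, -0.173, -0.293]
contact_force: [-0.3, 0.5, 0.6]
gripper_width: 84.7
grasp_force: 0.0
```

```bash
python3 - <<'E'
from pl import *; from h import *
s=arm.read_state();print(s["contact_force"],s["position"])
t=optics.get_image("top"); s=optics.get_image("scene")
for n,im,box in(("top",t,(300,150,430,290)),("scene",s,(150,180,280,300))):
    for a,c in blobs(im,(6,150,90),(19,255,255),box)[:1]+blobs(im,(100,110,40),(130,255,255),box)[:2]:
        print(n,a,cv2.minAreaRect(plane(n,c,40)[:,:2].astype(np.float32)))
cv2.imwrite("pics/end.png",cv2.resize(np.hstack([t[80:300,170:440],s[120:340,140:400]]),None,fx=1.5,fy=1.5,interpolation=cv2.INTER_CUBIC))
E
```

```text
[-0.25201546  0.47662252  0.56770899] [ 552.42911583 -145.54898662  173.82607857]
top 24.5 ((557.30078125, -139.78732299804688), (6.510397911071777, 38.5290412902832), 60.62268829345703)
top 48.0 ((494.9860534667969, -241.4770965576172), (13.979711532592773, 47.88331604003906), 53.79557418823242)
scene 108.0 ((567.0555419921875, -144.1650390625), (19.704214096069336, 67.53178405761719), 61.58845520019531)
scene 307.0 ((547.262451171875, -216.04196166992188), (131.63409423828125, 55.180606842041016), 36.90958786010742)
```

View pics/end.png

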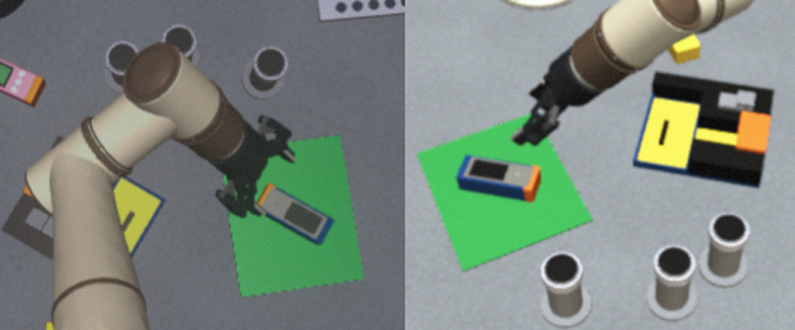

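The gauge lies face down in the middle of the mat, at (298,215) in the left crop. The sleeves and step block are in place and the arm is clear, so I'll hand in.

```bash
python3 -c "from bench import arm; print(arm.job_done())"
```

```text
the job is handed in; nothing more can be done
None
```

The blue gauge came out of its slot orange end first, was turned over while standing on the mat, and now lies face down with its battery side up, fully on the green mat and released; the job was handed in with about 27 of the 64 s used.

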